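# Set a soft clay lid on the banding wheel and index the hand rest in one hole

## Task

Get the banding wheel ready for me: lift the soft clay lid with the knob off the ware board, squeezing it only lightly, set it down gently in the middle of the wheel head and let go of it. Then pull up the red plunger knob of the hand rest, slide the rest one hole in towards the lid, its bar not touching the lid, and let the pin drop fully home in that next hole. Finish still gripping the red knob with the pin home, so that nothing shifts while I tighten the clamp screw, and leave the other pots and tools where they are.

Things in the scene. Friction and masses are not known exactly. Their poses are not given: they have to be found in the camera images.
- lid_knob (a point): Centre of the plain round knob on top of the lid, 32 mm across, 20 mm high. The lid's domed shoulder starts about 20 mm below this point: grip the knob at its centre or higher. This point is 43 mm above the lid's flat underside. The lid starts upright among three pots on the ware board, a plank 420 x 140 x 18 mm at the robot's right.
- lid: The lid, origin at the centre of its underside, z up: one round piece of soft (leather-hard) red clay, 110 mm across at the rim, 86 mm at the underside, 55 mm high in all, 0.2 to 0.3 kg. A grip of more than 20 N (each finger), or a bump of more than 40 N on setting down, spoils it.
- wheel_top (a point): Centre of the top face of the banding wheel's head, 93 mm above the table. Wheel and hand rest share a plywood base. The frame does not turn with the head: its x runs along the hand rest's tube, the way the rest must slide (roughly away from the robot), y from the wheel to the tube, z up.
- wheelhead: The wheel's round metal head, 200 mm across, 13 mm thick, origin at the centre of its top face; it turns freely about z.
- knob: Red plunger knob on top of the hand rest's blue sleeve: upright cylinder 28 mm across, 24 mm high, origin at its centre, which is 34 mm above the sleeve's top when the pin is home; a 16 mm thick barrel stands below it. The frame's x points along the tube, the way the rest must slide; z up. Pulling it straight up takes 4 N at first, 7.5 N at the stop.
- plunger (a joint): How far the red knob and its pin are pulled up, m: 0 pin fully home in a hole, 0.014 at the stop. The 8 mm pin reaches 11 mm into the tube, and clears it when pulled more than 0.011; its spring pushes it down.
- rest (a joint): How far the hand rest has slid along its tube, m: 0 in the hole where it starts, 0.040 at the next hole towards the lid, 0.080 at the one after (there the bar would hit the lid). Grows along x of the knob's frame. Holes are 10 mm wide. It slides with 1.5 N of friction, and not at all while the pin is home.
- rest_bar: The wooden bar of the hand rest, 24 mm thick, 170 mm long, level, reaching from the blue sleeve (60 x 36 x 36 mm) across in front of the wheel 8 mm above the head; origin at its sleeve end. It is carried along when the rest slides; at the next hole it stands 18 mm clear of a centred lid.
- bowl: Bystander: small clay bowl on the ware board, 100 mm across, 50 mm high; origin under its centre.
- jar: Bystander: small open clay jar on the ware board, 88 mm across, 76 mm high; origin under its centre.
- slip_cup: Bystander: white slip cup on a corner of the plywood base, 52 mm across, 50 mm high; origin under its centre.
- brush: Bystander: brush lying on the table to the left, 190 mm long.
- loop_tool: Bystander: wooden-handled loop trimming tool lying on the table to the left, 165 mm long.
- rib: Bystander: dark wooden throwing rib lying on the table to the right of the ware board, 95 x 45 x 6 mm.
Not all that is in view belongs to the job. Leave any purple look-alike of the lid alone.

How it is judged (in metres and radians):
On the way, in this order (a step that is already met when the one before it is completed fails the run):
1. the lid stands released in the middle of the wheel head, the hand rest still pinned in its first hole (horizontal distance between lid_knob and wheel_top below 0.012 m and z of lid_knob in the frame of wheel_top below 0.047 m and angle between lid_knob's own z axis and vertical below 0.06 rad and contact force between the fingers and lid below 0.1 N and linear speed of lid below 0.02 m/s and value of joint rest below 0.004 m and value of joint plunger below 0.003 m), for 0.2 s.
2. the plunger is pulled clear of the first hole by its knob (value of joint plunger above 0.009 m and value of joint rest below 0.008 m and contact force between the fingers and knob above 1 N), for 0.05 s.
At the end, for the whole second after the job is handed in: The hand rest stands at the next hole (joint rest within 2.5 mm of 0.040) with its pin home (plunger under 2 mm), the red knob is still gripped between the fingers (over 2 N), and the lid stands upright and still on the wheel head, within 12 mm of its centre (value of joint rest between 0.0375 and 0.0425 m and value of joint plunger below 0.002 m and contact force between the fingers and knob above 2 N and distance between the grasp point and knob below 0.026 m and horizontal distance between lid_knob and wheel_top below 0.012 m and z of lid_knob in the frame of wheel_top between 0.039 and 0.047 m and angle between lid_knob's own z axis and vertical below 0.06 rad and linear speed of lid below 0.02 m/s); the arm keeps its last pose, push and grip.
It fails at once if the soft lid was gripped with more than 20 N a finger (contact force between the fingers and lid above 40 N).
It fails at once if the lid was bumped down on the wheel head with more than 40 N (contact force between lid and wheelhead above 40 N).
It fails at once if the hand rest's bar touched the lid (contact force between rest_bar and lid above 0.5 N).
It fails at once if another pot or tool was moved more than 20 mm (distance of any of bowl, jar, slip_cup, brush, loop_tool, rib from where it was at the start of the episode above 0.02 m).
It also fails if it takes over 62 s, if anything falls off the work surface, if the arm or the gripper's body presses on something with over 40 N, if the wrist force passes 120 N, or if a joint passes its speed limit or range.

## Robot

A 6-joint arm with a two-finger parallel gripper is mounted at the origin on the work surface. World frame = base frame: x ahead of the robot, y to its left, z up, the work surface at z = 0. Lengths are in m, angles in degrees, forces in N, time in s.
With the tool pointing down it reaches from about 0.35 to 0.875 m from the base axis. Payload 4.2 kg.
Tool frame: the origin (TCP) lies on the front face of the gripper's body, between the roots of the fingers; the fingertips stand finger_overhang ahead of it and the grasp point (between the pads) lies 51 mm ahead of it (finger_overhang is the distance from the TCP to the fingertips, in m); z points along the fingers, y is the line along which they close (so a half turn about z gives the same grasp; the last joint's range is limited). The gripper opens to 87 mm and grips with 3 to 60 N. Pads are 19 mm wide; open, the fingers measure 117 mm over their backs; the gripper's body (75 mm by 190 mm) begins 51 mm behind the grasp point.
Start: joints at [85.921, 22.042, 0.453, 0, -68.411, -14.817], TCP at [0.202, 0.591, 0.292] pointing down, gripper open.
Joint ranges: [-179.83, 179.83], [-69.29, 118.12], [-61.27, 80.66], [-181.25, 117.63], [-171.15, -9.14], [-177.46, 177.46]. Speed limits (degrees/s): [159.86, 159.86, 180, 180, 180, 180].

## Interface

Orientations are given as a 3x3 rotation matrix whose columns are the frame's x, y, z axes.
In Python, from station import sense, capture, camera_model, finish_job, finger_overhang gives the robot as it stands. The module is installed in compiled form; this text tells all that it offers.
- The arm moves only by the tool jog_arm, never from a script. Its argument "rows" is a list that holds one entry, the list of rows, each a list of 4 numbers: the shift along the tool's x, y, z in m, then the turn about the tool's z in rad. A call has 1 to 20 rows; each row shifts and turns the commanded pose from where the row before left it, along the tool's axes as they then stand; what a row does not reach is not made up. A row lasts 1/8 s, in which the tool goes at most 62.5 mm and 10.7 degrees, less where a joint would pass 70% of its speed; a pose out of reach is approached as far as the arm can. A call is refused whole if a number of a shift passes 0.0625 or a number of a turn 0.188, either way. A call with a gripper value outside its range is refused whole. "claw" is the opening, from 0 (shut) to 1 (fully open), set as the call begins (left out, the last holds). The fingers move at their own pace and stop on an object; the grip force is fixed at half the most. Time passes only in rows, so rows that do not move let the fingers close. It gives the time, the measured TCP pose, the force, the opening and the grip force at its end, in the units of the state.
- sense(): the state, without advancing time (a new reading comes with each control period).
- capture(name): name is "scene" or "side" or "wrist"; returns the picture (480x640x3 uint8, red, green, blue); there is no depth.
- camera_model(name): a dict with "fovy" (degrees; the focal length in pixels is half the picture's height over the tangent of half this angle, whatever the lens; pixels are square), "cx", "cy" (the principal point, pixels), "eye" and "rotation" of the camera in the world. Camera axes: x right, y down, z forward; pixel columns grow to the right and rows downward; lengths in m; the calibration is good to about 2 mm. The wrist camera is an equidistant fisheye: a pixel r from the principal point sees the ray r / f radians off the axis. A picture is of the moment at which its call begins: read the wrist's pose just before it. camera_model takes no time and is no camera call; for the wrist camera it gives the pose at the moment of the call.
- finish_job(): hands the job in; it is judged then, once.
The state is a dict: "time_s": time; "joints": joint angles; "joint_velocities": joint speeds; "effort": joint torques, N m; "tcp_pos": TCP position; "ee_rot": TCP orientation; "wrist_force": force on the tool from outside, world axes, zero at the start; "moment": the same for the moment, N m; "gripper_width": opening from 0.0 (shut) to 1.0 (fully open); "gripper_force": force on a finger pad.
Only numpy, scipy, OpenCV 4.12 (cv2) and the standard library are available. Lean on these libraries where they do the work, as an engineer would, in place of code of your own. Each camera call takes 0.05 s, during which the arm holds its last target. There are 200 camera calls.

## Working session

There is one attempt and no reset: what is moved stays moved. The work goes in short steps, Python scripts to look and compute and a tool call to move; the robot and the scene stay as the last step left them, time stands still between calls to the robot, and variables do not carry over. Pictures are saved under pics/ and viewed, at most 10 in all, crops included, and the job is handed in when it is done.

Besides the shell and the picture viewer there is one more tool, called as a command line: name --argument value ..., lists and objects as JSON in quotes. jog_arm: Moves the arm, as the interface text tells. Its arguments: {"type":"object","properties":{"rows":{"type":"array"},"claw":{"type":"number"}},"required":["rows"]}

```bash
mkdir -p pics; cat > h.py <<'E'
import numpy as np, cv2
from station import *
def save(name,fn):
    im=capture(name); cv2.imwrite(fn,im[:,:,::-1]); return im
def ray(m,u,v,fish=False):
    f=240/np.tan(np.radians(m['fovy']/2)); d=np.array([u-m['cx'],v-m['cy']])
    if fish:
        r=np.hypot(*d); t=r/f; c=np.array([*(d/max(r,1e-9)*np.sin(t)),np.cos(t)])
    else: c=np.array([*(d/f),1.])
    return np.array(m['eye']),np.array(m['rotation'])@(c/np.linalg.norm(c))
def onz(m,u,v,z,fish=False):
    e,d=ray(m,u,v,fish); return e+d*(z-e[2])/d[2]
def proj(m,p,fish=False):
    f=240/np.tan(np.radians(m['fovy']/2)); c=np.array(m['rotation']).T@(np.array(p)-m['eye'])
    if fish:
        r=np.hypot(c[0],c[1]);t=np.arctan2(r,c[2]); return m['cx']+f*t*c[0]/r,m['cy']+f*t*c[1]/r
    return m['cx']+f*c[0]/c[2],m['cy']+f*c[1]/c[2]
E
python3 - <<'E'
from h import *
np.set_printoptions(precision=4,suppress=True)
print(sense()); print(finger_overhang if not callable(finger_overhang) else finger_overhang())
for n in ['scene','side','wrist']:
    m=camera_model(n);print(n,m); save(n,f'pics/{n}0.png')
E
```

```text
{'time_s': 0.0, 'joints': array([ 85.9211,  22.0917,   0.3787,  -0.0297, -68.4101, -14.8152]), 'joint_velocities': array([-0.008 ,  0.1213,  0.0183, -0.0729,  0.1506,  0.0236]), 'effort': array([  0.001 , -39.0666,  18.7403,   4.2198,   0.0111,  -0.0002]), 'tcp_pos': array([0.2022, 0.5909, 0.2911]), 'ee_rot': array([[ 0.9461, -0.324 , -0.0006],
       [-0.324 , -0.9461, -0.0021],
       [ 0.0001,  0.0022, -1.    ]]), 'wrist_force': array([-0.0988,  0.0963, -0.0718]), 'moment': array([ 0.022 , -0.059 , -0.0108]), 'gripper_force': 0.0, 'gripper_width': 0.9986747334163198}
0.0697
scene {'fovy': 56.162332238013114, 'cx': 314.8407041000628, 'cy': 247.4612693955147, 'eye': array([ 0.9667, -0.1293,  0.9626]), 'rotation': array([[ 0.2799,  0.8167, -0.5047],
       [ 0.96  , -0.2341,  0.1537],
       [ 0.0074, -0.5275, -0.8495]])}
side {'fovy': 54.78190735666159, 'cx': 314.54127453138324, 'cy': 229.37201098220214, 'eye': array([-0.0645, -0.5094,  1.038 ]), 'rotation': array([[ 0.7189, -0.5425,  0.4345],
       [-0.6951, -0.5623,  0.448 ],
       [ 0.0013, -0.6241, -0.7814]])}
wrist {'fovy': 65.70646984690485, 'cx': 317.13481343549313, 'cy': 236.51335746139765, 'eye': array([0.2652, 0.5694, 0.3831]), 'rotation': array([[-0.3248, -0.9166, -0.233 ],
       [-0.9458,  0.3151,  0.0787],
       [ 0.0013,  0.2459, -0.9693]])}
```

View pics/scene0.png

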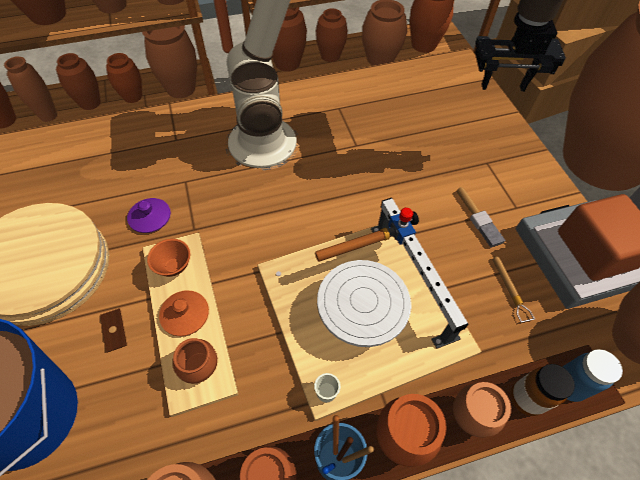

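View pics/side0.png

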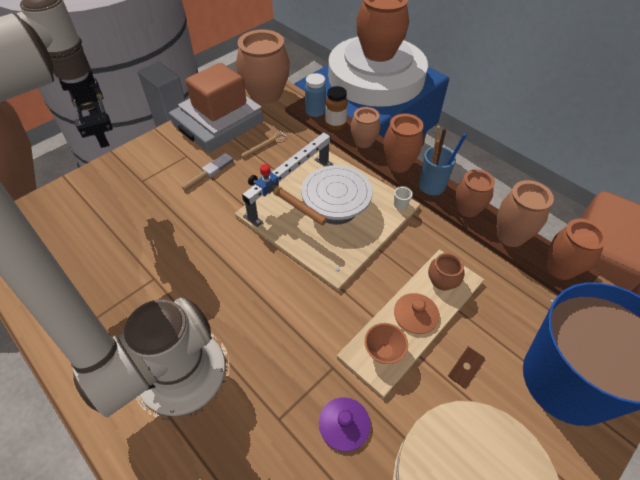

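Candidates for the lid: the purple lid at scene (147,212), which is off the board, and the red-clay knobbed lid at scene (183,308) / side (418,311), which is on the board between bowl and jar. The red-clay one fits the description. The wheel head is at scene (365,302) and the red knob at scene (407,213). I'll confirm these in one enlarged crop.

```bash
python3 - <<'E'
import cv2,numpy as np
a=cv2.imread('pics/scene0.png');b=cv2.imread('pics/side0.png')
def c(im,x,y,w=50,h=37): return cv2.resize(im[y-h:y+h,x-w:x+w],(400,296),interpolation=cv2.INTER_CUBIC)
cv2.imwrite('pics/crop0.png',np.vstack([np.hstack([c(a,183,308),c(b,418,311)]),np.hstack([c(a,400,220),c(b,268,180)])]))
E
```

```text
(no output)
```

View pics/crop0.png

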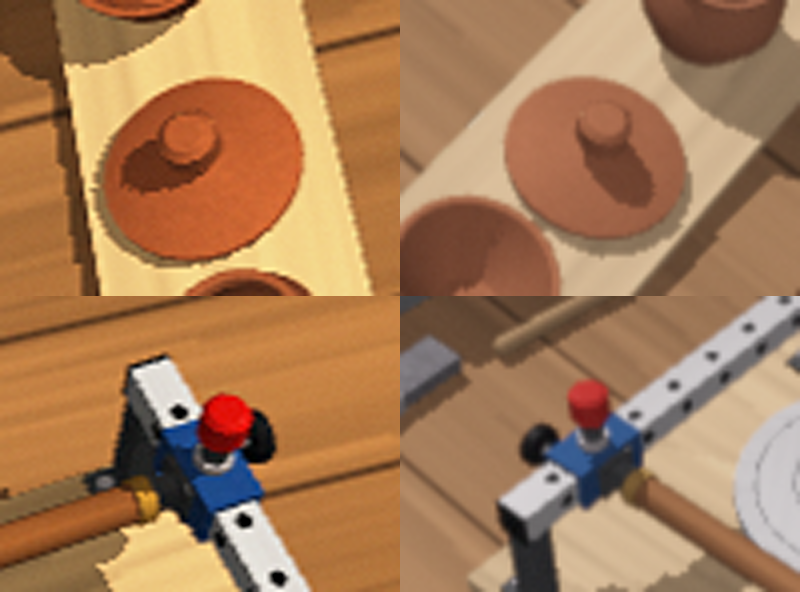

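The crop confirms the knobbed red-clay lid, with its knob top at scene (180.2,304.3) and side (419.7,303.5). The red knob top is at scene (406.5,211.5) and side (265,166).

```bash
python3 - <<'E'
from h import *
np.set_printoptions(precision=4,suppress=True)
A,B=camera_model('scene'),camera_model('side')
def tri(p,q):
    e1,d1=ray(A,*p);e2,d2=ray(B,*q)
    s=np.linalg.lstsq(np.c_[d1,-d2],e2-e1,rcond=None)[0]
    a,b=e1+d1*s[0],e2+d2*s[1]; return (a+b)/2,np.linalg.norm(a-b)
print('lid',tri((180.2,304.3),(419.7,303.5)),onz(A,180.2,304.3,.073),onz(B,419.7,303.5,.073))
print('red',tri((406.5,211.5),(265,166)))
# wheel: bright grey blob ellipse
for m,n,c in((A,'scene',(365,302)),(B,'side',(337,190))):
    im=cv2.imread(f'pics/{n}0.png').astype(int)
    mask=((im.max(2)-im.min(2)<22)&(im.min(2)>120)).astype(np.uint8)
    mask=cv2.morphologyEx(mask,cv2.MORPH_OPEN,np.ones((5,5)))
    k,l,s,ce=cv2.connectedComponentsWithStats(mask)
    i=l[c[1],c[0]]; print(s[i],ce[i])
    cs=cv2.findContours((l==i).astype(np.uint8),0,1)[0]; q=max(cs,key=len)[:,0]
    P=np.array([onz(m,u,v,.093)[:2] for u,v in q])
    M=np.c_[2*P,np.ones(len(P))]; x=np.linalg.lstsq(M,(P**2).sum(1),rcond=None)[0]
    print('wheel',x[:2],np.sqrt(x[2]+x[0]**2+x[1]**2))
# tube ends, scene px (top ends) at unknown z; use side hole px direction
for p,q in (((388,203),(250,192)),((461,325),(323,141))): print('tube',tri(p,q))
E
```

```text
lid (array([ 0.4959, -0.2888,  0.071 ]), np.float64(0.002021165652686133)) [ 0.4966 -0.2875  0.073 ] [ 0.4951 -0.2902  0.073 ]
red (array([0.468 , 0.2288, 0.1796]), np.float64(0.0011108548974747444))
[ 318  260   92   85 6177] [363.6277 302.3876]
wheel [0.605  0.0904] 0.09767928177503812
[ 302  165   70   53 2900] [336.6069 191.1441]
wheel [0.6037 0.0912] 0.09817631436312799
tube (array([0.4034, 0.219 , 0.1332]), np.float64(0.0030034978929371985))
tube (array([0.7162, 0.2604, 0.1001]), np.float64(0.0023785136180591933))
```

```bash
python3 - <<'E'
from h import *
np.set_printoptions(precision=4,suppress=True)
A,B=camera_model('scene'),camera_model('side')
print('bowl',onz(A,168,253,.068),'jar',onz(A,195,357,.094))
for p in ((144,247),(168,412),(236,390),(201,235)): print('board',onz(A,*p,.018))
for p in ((258,266),(315,418),(480,350)): print('base',onz(A,*p,.015))
E
```

```text
bowl [ 0.356  -0.2988  0.068 ] jar [ 0.6295 -0.2703  0.094 ]
board [ 0.2882 -0.363   0.018 ]
board [ 0.6979 -0.3511  0.018 ]
board [ 0.693  -0.2117  0.018 ]
board [ 0.2915 -0.2228  0.018 ]
base [ 0.4165 -0.1046  0.015 ]
base [ 0.7906 -0.0704  0.015 ]
base [0.7553 0.3143 0.015 ]
```

jog_arm --rows '[[[0.0375,0.049,0,0],[0.0375,0.049,0,0],[0.0375,0.049,0,0],[0.0375,0.049,0,0],[0.0375,0.049,0,0],[0.0375,0.049,0,0],[0.0375,0.049,0,0],[0.0375,0.049,0,0],[0.0375,0.049,0,0],[0.0375,0.049,0,0],[0.0375,0.049,0,0],[0.0375,0.049,0,0],[0.0375,0.049,0,0],[0.0375,0.049,0,0],[0.0375,0.049,0,0],[0,0,0,0]]]'

```text
time_s: 2.15
tcp_pos: [0.4969, -0.2897, 0.2904]
ee_rot: [[0.944, -0.329, -0.002], [-0.329, -0.944, 0.0], [-0.002, 0.0, -1.0]]
wrist_force: [-0.2, 1.0, -0.7]
gripper_width: 0.999
gripper_force: 0.0
```

jog_arm --rows '[[[0,0,0.03,-0.144],[0,0,0.03,-0.144],[0,0,0.03,-0.144],[0,0,0,0],[0,0,0,0]]]'

```text
time_s: 2.78
tcp_pos: [0.4972, -0.2861, 0.2036]
ee_rot: [[0.995, 0.101, 0.002], [0.101, -0.995, -0.001], [0.002, 0.001, -1.0]]
wrist_force: [0.1, -0.1, 0.6]
gripper_width: 0.997
gripper_force: 0.0
```

```bash
python3 - <<'E'
from h import *
np.set_printoptions(precision=4,suppress=True)
s=sense();m=camera_model('wrist'); im=save('wrist','pics/w1.png'); print(s['tcp_pos'],s['ee_rot'],m)
import pickle; pickle.dump(m,open('w1.pkl','wb'))
print(proj(m,(.496,-.289,.073),1))
E
```

```text
[ 0.4972 -0.2861  0.2036] [[ 0.9949  0.101   0.0017]
 [ 0.101  -0.9949 -0.001 ]
 [ 0.0016  0.0012 -1.    ]] {'fovy': 65.70646984690485, 'cx': 317.13481343549313, 'cy': 236.51335746139765, 'eye': array([ 0.5631, -0.2794,  0.2955]), 'rotation': array([[ 0.1001, -0.9649, -0.2429],
       [-0.995 , -0.0971, -0.0247],
       [ 0.0002,  0.2441, -0.9697]])}
(np.float64(321.5954908394263), np.float64(254.7227600957942))
```

View pics/w1.png

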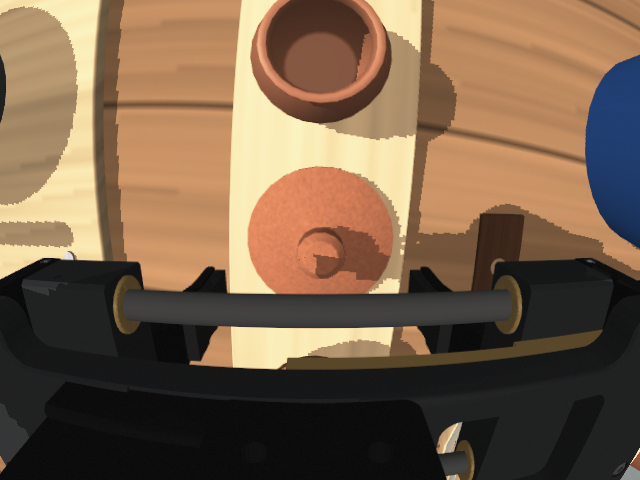

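The wrist view shows the lid directly ahead, with its knob at about (321,250) against a predicted (321.6,254.7). That puts the lid near (0.498,-0.289), clear of jar and bowl, so I'm descending.

jog_arm --rows '[[[0.001,0.003,0.03,0],[0,0,0.03,0],[0,0,0.018,0],[0,0,0.008,0],[0,0,0,0],[0,0,0,0]]]' --claw 0.5

```text
time_s: 3.58
tcp_pos: [0.4986, -0.2893, 0.1175]
ee_rot: [[0.995, 0.102, 0.002], [0.102, -0.995, -0.001], [0.002, 0.001, -1.0]]
wrist_force: [0.1, -0.1, 0.9]
gripper_width: 0.514
gripper_force: 0.0
```

jog_arm --rows '[[[0,0,0,0],[0,0,0,0]]]' --claw 0.4

```text
time_s: 3.82
tcp_pos: [0.498, -0.2892, 0.1168]
ee_rot: [[0.995, 0.102, 0.001], [0.102, -0.995, -0.0], [0.001, 0.0, -1.0]]
wrist_force: [-0.5, 0.3, -0.2]
gripper_width: 0.421
gripper_force: 0.0
```

jog_arm --rows '[[[0,0,0,0],[0,0,0,0]]]' --claw 0.37

```text
time_s: 4.08
tcp_pos: [0.4978, -0.2888, 0.1164]
ee_rot: [[0.995, 0.102, 0.0], [0.102, -0.995, 0.0], [0.0, -0.0, -1.0]]
wrist_force: [-0.1, 3.7, 1.8]
gripper_width: 0.374
gripper_force: 1.4
```

jog_arm --rows '[[[0,-0.0007,0,0],[0,0,0,0],[0,0,0,0]]]' --claw 0.36

```text
time_s: 4.45
tcp_pos: [0.4978, -0.2884, 0.1164]
ee_rot: [[0.995, 0.102, 0.0], [0.102, -0.995, -0.0], [0.0, 0.0, -1.0]]
wrist_force: [-0.4, 1.7, 2.2]
gripper_width: 0.363
gripper_force: 11.4
```

jog_arm --rows '[[[0,0,-0.003,0],[0,0,-0.007,0],[0,0,-0.01,0],[0,0,0,0]]]'

```text
time_s: 4.95
tcp_pos: [0.4984, -0.2887, 0.1375]
ee_rot: [[0.995, 0.102, 0.003], [0.102, -0.995, -0.001], [0.002, 0.001, -1.0]]
wrist_force: [-0.2, -0.4, -3.0]
gripper_width: 0.363
gripper_force: 11.5
```

jog_arm --rows '[[[0,0,-0.02,0],[0,0,-0.03,0],[0,0,-0.03,0],[0.003,-0.007,-0.02,0],[0.006,-0.015,-0.01,0],[0.012,-0.03,0,0],[0.012,-0.03,0,0],[0.012,-0.03,0,0],[0.012,-0.03,0,0],[0.012,-0.03,0,0],[0.012,-0.03,0,0],[0.012,-0.03,0,0],[0.012,-0.03,0,0],[0.012,-0.03,0,0],[0.012,-0.03,0,0],[0.01,-0.025,0,0],[0.005,-0.014,0,0],[0,-0.006,0,0],[0,0,0,0]]]'

```text
time_s: 7.32
tcp_pos: [0.6032, 0.0911, 0.2461]
ee_rot: [[0.995, 0.102, -0.001], [0.102, -0.995, -0.0], [-0.001, 0.0, -1.0]]
wrist_force: [0.3, -0.0, -2.9]
gripper_width: 0.363
gripper_force: 11.5
```

jog_arm --rows '[[[0,0,0.015,0],[0,0,0.018,0],[0,0,0.01,0],[0,0,0,0],[0,0,0,0]]]'

```text
time_s: 7.95
tcp_pos: [0.604, 0.0912, 0.2038]
ee_rot: [[0.995, 0.102, 0.001], [0.102, -0.995, 0.0], [0.001, -0.0, -1.0]]
wrist_force: [0.3, -0.1, -2.4]
gripper_width: 0.364
gripper_force: 11.5
```

```bash
python3 - <<'E'
from h import *
np.set_printoptions(precision=4,suppress=True)
s=sense();m=camera_model('wrist'); im=save('wrist','pics/w2.png'); print(s['tcp_pos'],s['ee_rot'],s['gripper_force'])
import pickle; pickle.dump(m,open('w2.pkl','wb'))
save('scene','pics/s2.png')
im=cv2.imread('pics/w2.png')
c=(.6045,.0908)
cv2.imwrite('pics/w2a.png',im)
print([proj(m,(c[0]+.1*np.cos(t),c[1]+.1*np.sin(t),.093),1) for t in np.radians([5,60,-50])])
E
```

```text
[0.604  0.0912 0.2038] [[ 0.9948  0.1019  0.0011]
 [ 0.1019 -0.9948  0.0002]
 [ 0.0011 -0.0001 -1.    ]] 11.45089153200388
[(np.float64(320.9742625379882), np.float64(82.67591406504533)), (np.float64(175.81974915902677), np.float64(161.94870417986272)), (np.float64(463.01980010177203), np.float64(166.20572516778913))]
```

View pics/w2a.png

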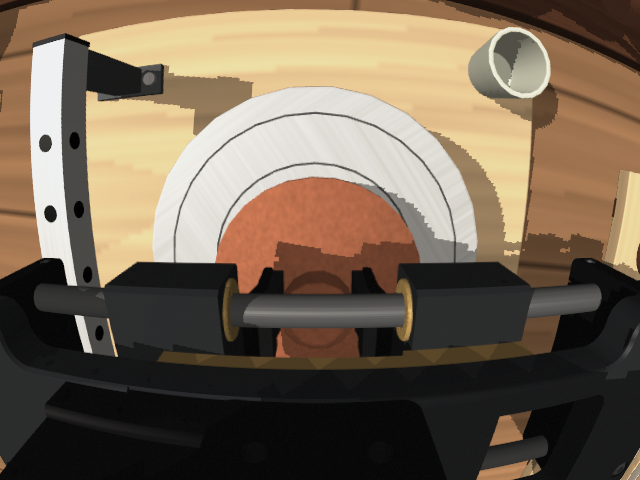

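The wheel head's rim shows with its top at (315,86), left at x=153 and right at x=477. The lid is held centrally above it, so I'm fitting the circle.

```bash
python3 - <<'E'
from h import *
import pickle
np.set_printoptions(precision=4,suppress=True)
m=pickle.load(open('w2.pkl','rb'))
im=cv2.imread('pics/w2.png').astype(int)
P=[];U=[]
for a in np.radians(np.arange(-165,-15,3)):
    for r in np.arange(215,100,-1):
        u,v=315+r*np.cos(a),245+r*np.sin(a)
        if v<5 or u<110:continue
        px=im[int(v),int(u)]
        px2=im[int(v-4*np.sin(a)),int(u-4*np.cos(a))]
        if px.max()-px.min()<25 and px2.max()-px2.min()<25 and px2.min()>130:
            P.append(onz(m,u,v,.093,1)[:2]);U.append((u,v));break
P=np.array(P); keep=np.ones(len(P),bool)
for _ in range(4):
    M=np.c_[2*P,np.ones(len(P))]; x=np.linalg.lstsq(M[keep],(P[keep]**2).sum(1),rcond=None)[0]
    R=np.sqrt(x[2]+x[0]**2+x[1]**2); e=np.hypot(*(P-x[:2]).T)-R; keep=abs(e)<.003
print(x[:2],R,keep.sum(),len(P))
for z in (.125,.13): 
    a,b=onz(m,45,143,z,1),onz(m,50,214,z,1); print(a,b,np.hypot(*(a-b)[:2]),np.degrees(np.arctan2(*(a-b)[1::-1])))
# lid rim in hand: z=underside+? rim fit arc top
Q=np.array([onz(m,u,v,.0105+.093+.014,1)[:2] for u,v in ((316,178),(227,221),(217,250),(419,250),(270,188))])
M=np.c_[2*Q,np.ones(len(Q))]; x=np.linalg.lstsq(M,(Q**2).sum(1),rcond=None)[0];print('lid',x[:2],np.sqrt(x[2]+x[0]**2+x[1]**2))
E
```

```text
[0.6038 0.093 ] 0.09803094843832921 50 50
[0.665  0.2492 0.125 ] [0.6249 0.2458 0.125 ] 0.04028274065380272 4.789510758387045
[0.6652 0.2447 0.13  ] [0.6262 0.2415 0.13  ] 0.03910242152649732 4.789510758387007
lid [0.5992 0.0909] 0.05539859094949325
```

jog_arm --rows '[[[0,-0.001,0.004,0],[0,0,0.003,0],[0,0,0.002,0],[0,0,0.001,0],[0,0,0.001,0],[0,0,0,0],[0,0,0,0]]]'

```text
time_s: 8.93
tcp_pos: [0.6035, 0.0924, 0.1923]
ee_rot: [[0.995, 0.102, 0.0], [0.102, -0.995, 0.0], [0.0, -0.0, -1.0]]
wrist_force: [0.5, 0.1, -3.0]
gripper_width: 0.362
gripper_force: 11.5
```

jog_arm --rows '[[[0,0,0.0005,0],[0,0,0.0005,0],[0,0,0,0],[0,0,0,0]]]'

```text
time_s: 9.43
tcp_pos: [0.6035, 0.0923, 0.1914]
ee_rot: [[0.995, 0.102, 0.0], [0.102, -0.995, -0.0], [0.0, 0.0, -1.0]]
wrist_force: [-1.0, 0.2, -1.2]
gripper_width: 0.359
gripper_force: 11.5
```

Contact has begun: the wrist force has gone from -3 to -1.2 N.

jog_arm --rows '[[[0,0,0.0005,0],[0,0,0,0],[0,0,0,0]]]'

```text
time_s: 9.8
tcp_pos: [0.6035, 0.0923, 0.1914]
ee_rot: [[0.995, 0.102, 0.0], [0.102, -0.995, -0.0], [0.0, 0.0, -1.0]]
wrist_force: [-2.7, 0.7, 4.3]
gripper_width: 0.361
gripper_force: 11.4
```

jog_arm --rows '[[[0,0,0,0],[0,0,0,0]]]' --claw 0.4

```text
time_s: 10.05
tcp_pos: [0.6037, 0.0924, 0.1906]
ee_rot: [[0.995, 0.102, 0.001], [0.102, -0.995, 0.0], [0.001, -0.0, -1.0]]
wrist_force: [0.2, 0.0, 0.1]
gripper_width: 0.395
gripper_force: 0.0
```

jog_arm --rows '[[[0,0,0,0],[0,0,0,0],[0,0,0,0]]]' --claw 0.6

```text
time_s: 10.42
tcp_pos: [0.6035, 0.0923, 0.1907]
ee_rot: [[0.995, 0.102, 0.0], [0.102, -0.995, 0.0], [0.0, -0.0, -1.0]]
wrist_force: [-0.3, 0.5, 1.3]
gripper_width: 0.584
gripper_force: 0.0
```

jog_arm --rows '[[[0,0,-0.01,0],[0,0,-0.03,0],[0,0,-0.04,0],[0,0,-0.04,0],[-0.02,-0.025,-0.01,0],[-0.03,-0.037,0,0],[-0.03,-0.037,0,0],[-0.03,-0.037,0,0],[-0.011,-0.014,0,0],[0,0,0,0],[0,0,0,0]]]' --claw 0.9

```text
time_s: 11.8
tcp_pos: [0.4684, 0.2288, 0.3209]
ee_rot: [[0.995, 0.101, 0.0], [0.101, -0.995, -0.0], [0.0, 0.0, -1.0]]
wrist_force: [-0.7, 0.9, 0.4]
gripper_width: 0.904
gripper_force: 0.0
```

```bash
python3 - <<'E'
from h import *
import pickle
np.set_printoptions(precision=4,suppress=True)
s=sense();m=camera_model('wrist'); save('wrist','pics/w3.png'); print(s['tcp_pos'],s['ee_rot'])
pickle.dump(m,open('w3.pkl','wb'))
print(proj(m,(.468,.229,.18),1)); save('side','pics/side3.png'); save('scene','pics/s3.png')
E
```

```text
[0.4684 0.2288 0.3209] [[ 0.9949  0.1013  0.0004]
 [ 0.1013 -0.9949 -0.    ]
 [ 0.0004  0.0001 -1.    ]]
(np.float64(317.09560036997595), np.float64(248.2055191732366))
```

View pics/w3.png

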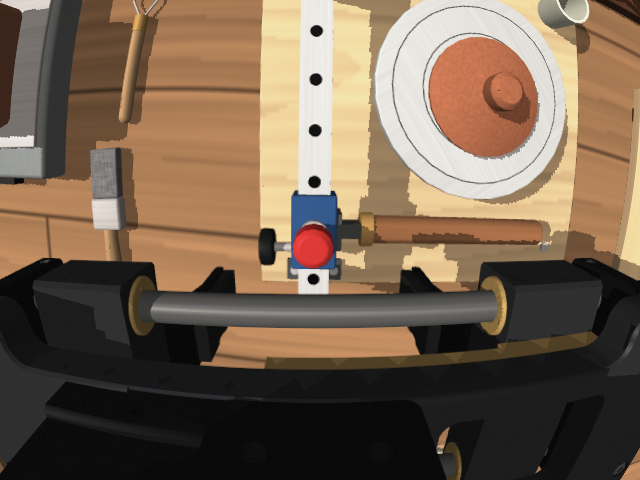

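The lid stands concentric on the wheel head. The red knob top is at about (314,241), and the tube holes are at (316,31), (316,79), (315,130), (314,182) and (313,279).

```bash
python3 - <<'E'
from h import *
import pickle
np.set_printoptions(precision=4,suppress=True)
m=pickle.load(open('w3.pkl','rb'))
im=cv2.imread('pics/w3.png').astype(int)
r=(im[:,:,2]>150)&(im[:,:,1]<70)&(im[:,:,0]<70); r[:200]=0;r[300:]=0; r[:,:280]=0;r[:,350:]=0
ys,xs=np.nonzero(r); print(xs.min(),xs.max(),ys.min(),ys.max(),xs.mean(),ys.mean())
for z in (.175,.18): print(onz(m,xs.mean(),ys.mean(),z,1))
H=np.array([onz(m,u,v,.128,1) for u,v in ((316,31),(316,79),(315,130),(314,182),(313,279))]);print(H, np.degrees(np.arctan2(*(H[0]-H[-1])[1::-1])),np.hypot(*(H[0]-H[-1])[:2])/5)
E
```

```text
293 331 229 267 311.783523225241 247.78615249780893
[0.4665 0.2324 0.175 ]
[0.4679 0.2325 0.18  ]
[[0.6236 0.2456 0.128 ]
 [0.5847 0.2417 0.128 ]
 [0.5453 0.2384 0.128 ]
 [0.5054 0.2352 0.128 ]
 [0.4267 0.2282 0.128 ]] 5.040285121700424 0.039525538865229026
```

jog_arm --rows '[[[-0.0016,-0.0034,0.02,0],[0,0,0.03,0],[0,0,0.03,0],[0,0,0.018,0],[0,0,0.007,0],[0,0,0,0],[0,0,0,0]]]' --claw 0.6

```text
time_s: 12.82
tcp_pos: [0.4664, 0.2326, 0.2166]
ee_rot: [[0.995, 0.102, 0.002], [0.102, -0.995, 0.001], [0.002, -0.001, -1.0]]
wrist_force: [-1.0, -0.1, -0.2]
gripper_width: 0.602
gripper_force: 0.0
```

jog_arm --rows '[[[0,0,0,0],[0,0,0,0],[0,0,0,0]]]' --claw 0.34

```text
time_s: 13.2
tcp_pos: [0.4659, 0.2325, 0.216]
ee_rot: [[0.995, 0.102, 0.0], [0.102, -0.995, 0.0], [0.0, -0.0, -1.0]]
wrist_force: [0.2, -0.0, -0.3]
gripper_width: 0.375
gripper_force: 0.0
```

jog_arm --rows '[[[0,0,0,0],[0,0,0,0],[0,0,0,0]]]' --claw 0.3

```text
time_s: 13.58
tcp_pos: [0.4659, 0.2317, 0.2159]
ee_rot: [[0.995, 0.102, -0.0], [0.102, -0.995, -0.001], [-0.0, 0.001, -1.0]]
wrist_force: [1.7, -3.9, 2.4]
gripper_width: 0.314
gripper_force: 30.0
```

jog_arm --rows '[[[0,0.0005,-0.003,0],[0,0,-0.004,0],[0,0,-0.003,0],[0,0,-0.002,0],[0,0,-0.0005,0],[0,0,0,0],[0,0,0,0]]]' --claw 0.25

```text
time_s: 14.45
tcp_pos: [0.4653, 0.2316, 0.2278]
ee_rot: [[0.995, 0.102, -0.002], [0.102, -0.995, -0.001], [-0.002, 0.001, -1.0]]
wrist_force: [-1.0, -2.8, -7.6]
gripper_width: 0.311
gripper_force: 30.0
```

jog_arm --rows '[[[0,0,-0.001,0],[0,0,0,0],[0,0,0,0]]]'

```text
time_s: 14.82
tcp_pos: [0.4657, 0.2316, 0.2291]
ee_rot: [[0.995, 0.102, -0.001], [0.102, -0.995, -0.001], [-0.001, 0.001, -1.0]]
wrist_force: [-1.7, -3.4, -7.2]
gripper_width: 0.309
gripper_force: 30.0
```

jog_arm --rows '[[[0.002,0,0,0],[0.005,0.0001,0,0],[0.006,0.0001,0,0],[0.005,0.0001,0,0],[0.002,0,0,0],[0,0,0,0],[0,0,0,0]]]'

```text
time_s: 15.7
tcp_pos: [0.4866, 0.2335, 0.2293]
ee_rot: [[0.995, 0.102, 0.001], [0.102, -0.995, -0.0], [0.001, 0.0, -1.0]]
wrist_force: [-0.3, -5.1, -7.5]
gripper_width: 0.312
gripper_force: 30.0
```

jog_arm --rows '[[[0.002,0.001,0,0],[0.005,0.0001,0,0],[0.006,0.0001,0,0],[0.004,0.0001,0,0],[0.0015,0,0,0],[0,0,0,0],[0,0,0,0]]]'

```text
time_s: 16.58
tcp_pos: [0.5049, 0.2348, 0.2297]
ee_rot: [[0.995, 0.102, 0.002], [0.102, -0.995, 0.001], [0.002, -0.001, -1.0]]
wrist_force: [-0.2, 0.3, -7.9]
gripper_width: 0.314
gripper_force: 30.0
```

jog_arm --rows '[[[0.0007,0,0,0],[0,0,0.002,0],[0,0,0.002,0],[0,0,0.002,0],[0,0,0,0],[0,0,0,0]]]'

```text
time_s: 17.32
tcp_pos: [0.5052, 0.2347, 0.2235]
ee_rot: [[0.995, 0.102, 0.001], [0.102, -0.995, 0.001], [0.001, -0.001, -1.0]]
wrist_force: [-1.8, 3.6, -6.0]
gripper_width: 0.308
gripper_force: 30.0
```

The pin is entering the hole, since the wrist reads 6.0 N and the spring should pull about 5.9 N at 7.6 mm. I'm lowering the rest of the way.

jog_arm --rows '[[[0,0,0.002,0],[0,0,0.002,0],[0,0,0.002,0],[0,0,0.001,0],[0,0,0.001,0],[0,0,0,0],[0,0,0,0]]]'

```text
time_s: 18.2
tcp_pos: [0.5056, 0.2347, 0.2159]
ee_rot: [[0.995, 0.102, 0.002], [0.102, -0.995, 0.001], [0.002, -0.001, -1.0]]
wrist_force: [-1.6, 4.4, -2.4]
gripper_width: 0.308
gripper_force: 30.0
```

jog_arm --rows '[[[0,-0.0005,0.0007,0],[0,0,0.0005,0],[0,0,0,0],[0,0,0,0],[0,0,0,0]]]'

```text
time_s: 18.82
tcp_pos: [0.506, 0.2349, 0.2158]
ee_rot: [[0.995, 0.103, 0.003], [0.103, -0.995, 0.001], [0.003, -0.0, -1.0]]
wrist_force: [-0.8, 1.9, 5.3]
gripper_width: 0.31
gripper_force: 30.0
```

```bash
python3 - <<'E'
from h import *
s=sense();print(s['tcp_pos'],s['wrist_force'])
a=save('scene','pics/s4.png')[:,:,::-1];b=save('side','pics/side4.png')[:,:,::-1]
c=lambda im,x,y,w,h:cv2.resize(im[y-h:y+h,x-w:x+w],(400,400))
cv2.imwrite('pics/end.png',np.hstack([c(a,385,270,100,100),c(b,310,185,80,80)]))
E
```

```text
[0.5059521  0.23488369 0.21582752] [-0.84400382  1.89458525  5.31641238]
```

View pics/end.png

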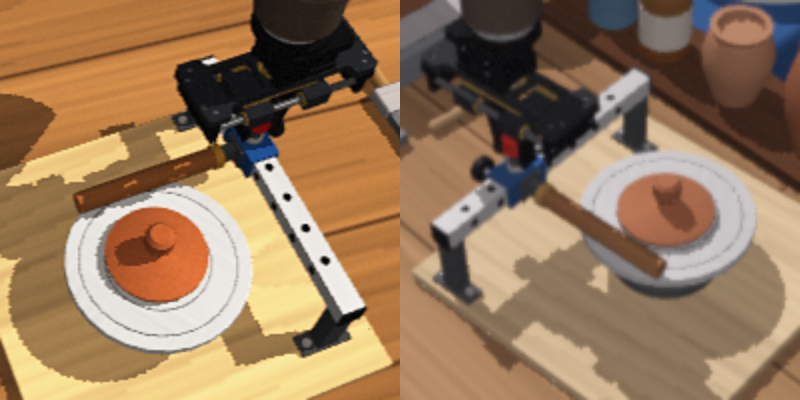

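The picture shows the lid centred on the wheel head, the bar clear of it and the knob gripped. Pushing down further raised the force from -2.4 to +5.3 N with no movement, so the pin is home. The slide measures 40 mm.

```bash
python3 -c "
from station import *
print(finish_job())"
```

```text
the job is handed in; nothing more can be done
None
```

The job is handed in with no verdict returned: the lid stands centred and released on the wheel head, and the hand rest is one hole (about 40 mm) further in, its bar clear of the lid, pin home and red knob still gripped.

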